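Lock the regulator and set the gas valve two turns open

ROBOT

A 6-joint arm with a two-finger parallel gripper is mounted at the origin on a cart in front of the work surface, level with it; the furniture and walls round the work are solid. World frame = base frame: x ahead of the robot, y to its left, z up, the work surface at z = 0. Lengths are in m, angles in rad, forces in N, time in s.
With the tool pointing down it reaches from about 0.375 to 0.9 m from the base axis. Payload 3.1 kg.
Tool frame: the origin (TCP) lies on the centre line of the jaws, within the pads' length; the fingertips stand manip.finger_overhang ahead of it and the grasp point (between the pads) lies 11 mm behind it (manip.finger_overhang is the distance from the TCP to the fingertips, in m); y points along the fingers, z is the direction in which the jaws open and shut, and the axes are right-handed (so a half turn about y gives the same grasp; the last joint's range is limited). The gripper opens to 85 mm and grips with 20 to 120 N. Pads are 22 mm wide; open, the fingers measure 114 mm over their backs; the gripper's body (76 mm by 85 mm) begins 54 mm behind the grasp point. The pads swing forward as they close: fully open they stand 13 mm farther back than shut.
Start: joints at [0.93, 0.527, 1.433, -0, 1.181, -0.178], TCP at [0.278, 0.56, 0.239] pointing down, gripper open.
Joint ranges: [-3.08, 3.08], [-0.75, 2.2], [0.22, 2.44], [-1.43, 4.57], [0, 2.65], [-2.85, 2.85]. Speed limits (rad/s): [2.79, 2.79, 3.14, 3.14, 3.14, 3.14].

INTERFACE

Orientations are given as a unit quaternion [x, y, z, w].
In Python, from station import manip gives the robot as it stands.
- The arm moves only by the tool send_rows, never from a script. Its argument "plan" is a list of rows, each an object with "linear": the shift along the tool's x, y, z in units of 30 mm (1.0 is 30 mm), a list of three; "roll": the turn about the tool's y in units of 6 degrees (1.0 is 6 degrees). In form: [{"linear": [tx, ty, tz], "roll": roll}, ...]. A call has exactly 5 rows; each row shifts and turns the commanded pose from where the row before left it, along the tool's axes as they then stand; what a row does not reach is not made up. A row lasts 1/8 s, in which the tool goes at most 62.5 mm and 10.7 degrees, less where a joint would pass 70% of its speed; a pose out of reach is approached as far as the arm can. A call is refused whole if a number of a shift passes 1 or a number of a turn 1, either way. A call with a gripper value outside its range is refused whole. "claw" is the finger opening in mm, from 0 to 85.4, set as the call begins (left out, the last holds). The fingers move at their own pace and stop on an object; "force" is the grip in N (left out, the last holds). Time passes only in rows, so rows that do not move let the fingers close, or fill a call up. It gives the time, the measured TCP pose, the force and the opening at its end, in the units of the state.
- manip.sense(): the state, without advancing time (a new reading comes with each control period).
- manip.snapshot(name): name is "scene" or "top" or "wrist"; returns the picture (480x640x3 uint8, blue, green, red); there is no depth.
- manip.get_calibration(name): a dict with "fovy" (degrees; the focal length in pixels is half the picture's height over the tangent of half this angle, whatever the lens; pixels are square), "cx", "cy" (the principal point, pixels), "k1" (the pictures are not rectified: a ray, as slopes to the right and down, at radius r is drawn at 1 + k1 r^2 times it, then the intrinsics apply), "cam_to_world" (4x4, takes a point from camera to world coordinates); the wrist camera has in their place "tool_from_camera" (4x4, takes a point from camera to tool coordinates, whose origin is the TCP and whose axes are the tool frame's). Camera axes: x right, y down, z forward; pixel columns grow to the right and rows downward; lengths in m; the calibration is good to about 2 mm. A picture is of the moment at which its call begins: read the wrist's pose just before it. get_calibration takes no time and is no camera call.
- manip.sign_off(): hands the job in, once; it reports no verdict.
Trained networks look in the newest picture that a camera, given by its name, has taken for a name from the list of things; names that differ only in an ending like _2 or _b are one class to them, and where a whole thing is asked for, a point or a joint stands for the part that bears it (a point fixed in the world has none). Each returns a list of dicts, best first, with "p" (0 to 1); they miss things now and then, are a little off and sometimes report something else, mostly with a low value. They report only what shows in the picture. A call takes as long as a camera call.
- manip.look_for(camera, query): "extent" ([left, top, right, bottom] in pixels, round what is visible of it).
The state is a dict: "t": time; "q": joint angles; "qd": joint speeds; "tau": joint torques, N m; "tcp_pos": TCP position; "tool_rot": TCP orientation; "force": force on the tool from outside, world axes, zero at the start; "ft_torque": the same for the moment, N m; "finger_gap": opening from 0.0 (shut) to 1.0 (fully open).
Only numpy, scipy, OpenCV 4.12 (cv2) and the standard library are available. Lean on these libraries where they do the work, as an engineer would, in place of code of your own. Each camera call takes 0.05 s, during which the arm holds its last target.

TASK

On the small gas flow station, turn the regulator's pressure knob until the white line on its bar points at the dark mark in the slot of the lock, and slide the lock fully home over the bar. Then turn the valve's handwheel clockwise by its crank handle until it stops, fully shut, and open it again by exactly two whole turns. Finish while still gripping the crank handle there, holding it steady (do not let go), and leave the other things on the table where they are.

Things in the scene. Friction and masses are not known exactly. Their poses are not given: they have to be found in the camera images.
- station: The gas flow station, fixed to the table: an aluminium base plate 150 mm (own x) by 270 mm (own y), 10 mm thick; origin at the centre of the plate's underside, x away from the robot at yaw 0, y left, z up. Left on it, at own (-30, +80) mm, the steel regulator with the black pressure knob; behind the knob (own +x) the steel lock; right, at own (0, -80) mm, the brass valve with the black handwheel; between them a tube and a gauge no higher than 65 mm.
- pressure_knob (a joint): Angle of the pressure knob about its upright axis (rad): 0 when the bar points exactly at the mark (own +x of the station, in line with the lock's slot), positive counter-clockwise seen from above; range -1.4 to 1.4. It starts 0.5 to 1.2 rad clockwise of the mark (negative), turns with 0.05 N m and stays where it is left.
- knob_grip (a point): On the pressure knob's axis, 86 mm above the table, where its bar can be gripped: the bar stands upright, 10 mm thick, 44 mm long, its top 98 mm above the table; the top 30 mm of it are free above the lock. This frame turns with the knob: its x runs along the bar toward the end with the white line (it runs over the top and down that end), its y across the thickness.
- lock_slide (a joint): Travel of the lock toward the knob (m): 0 drawn back, 0.020 fully home. The lock is a flat steel fork (57 to 67 mm above the table) that slides along the station's own -x; its slot takes the bar with 2 mm of play each side and has flared lips, so it enters only with the knob within about 0.2 rad of the mark. It slides with about 1.5 N and stays where it is left.
- lock_tab (a point): Centre of the top edge of the lock's upright tab, 105 mm above the table: a plate 8 mm thick along the station's x, 20 mm wide along its y, free for 35 mm below its top. It moves with the lock and stands 76 mm (own +x) from the knob's axis when drawn back.
- valve_wheel (a joint): Opening of the handwheel (rad): 0 shut at its hard stop, positive counter-clockwise seen from above (opening), 6.283 to a turn, so two turns open is 12.566; upper stop at 19. It starts 1.0 to 5.0 rad open, turns with 0.08 N m (about 2 N at the handle) and stays where it is left. When it reads 0 the handle lies on the station's own +x side of the wheel's axis.
- wheel_axis (a point): Point on the handwheel's upright axis, fixed to the station, 131 mm above the table (at the handle's mid height). The wheel is 103 mm across, its rim's top 104 mm above the table.
- handle_mid (a point): Middle of the crank handle, 131 mm above the table: an upright round black grip about 18 mm in diameter, from 107 to 149 mm above the table, 42 mm from the wheel's axis. It spins freely on its own pin, so a gripper can keep its heading while it carries the handle round.
- crank_handle: The crank handle itself; origin at its foot, on its own axis, 107 mm above the table (see handle_mid).
- the_timer: Bystander, to be left alone: white kitchen-type timer, 66x66x20 mm.
- the_tape_roll: Bystander, to be left alone: roll of white tape, 58 mm across, 19 mm high.
- the_screwdriver: Bystander, to be left alone: small screwdriver, 126 mm long, lying down.
- the_petri_c: Bystander, to be left alone: small glass dish, 65 mm across, 17 mm high.
- the_cover_box_1: Bystander, to be left alone: small white box, 35x29x18 mm.
- the_rubber_stopper: Bystander, to be left alone: black rubber stopper, 22 mm wide, 25 mm high, standing on the base plate.

How it is judged:
By the outcome, as a careful person would: the job done as asked, in the order asked, and still so for the second after the job is handed in, while the arm keeps its last pose, push and grip.
It also fails if it takes over 67 s, if anything falls off the work surface, if the arm or the gripper's body presses on something with over 40 N, if the wrist force passes 120 N, or if a joint passes its speed limit or range.

## Working session

There is one attempt and no reset: what is moved stays moved. The work goes in short steps, Python scripts to look and compute and a tool call to move; the robot and the scene stay as the last step left them, time stands still between calls to the robot, and variables do not carry over. Pictures are saved under pics/ and viewed, and the job is handed in when it is done.

Besides the shell and the picture viewer there is one more tool, called after "Request:" as name(argument=value, ...), one argument or row to a line, values as JSON. send_rows: Moves the arm, as the interface text tells. Its arguments: {"type":"object","properties":{"plan":{"type":"array"},"claw":{"type":"number"},"force":{"type":"number"}},"required":["plan"]}

```bash
ls; mkdir -p pics; python3 - <<'E'
from station import manip
import cv2,numpy as np
np.set_printoptions(precision=4,suppress=True)
s=manip.sense()
for k,v in s.items(): print(k,np.array(v))
print(manip.finger_overhang)
for n in ["scene","top","wrist"]:
    im=manip.snapshot(n); cv2.imwrite(f"pics/{n}0.png",im)
    c=manip.get_calibration(n); print(n,c)
E
```

```text
pics
t 0.0
q [ 0.9305  0.5285  1.4339  0.      1.1814 -0.1785]
qd [-0.0012 -0.0008 -0.0008 -0.0019  0.0015 -0.0012]
tau [ -0.0002 -44.2367 -17.8021  -0.0002   0.0084  -0.    ]
tcp_pos [0.278  0.559  0.2383]
tool_rot [ 0.6891 -0.1621  0.1615 -0.6876]
force [-0.379  -0.5955  0.3115]
ft_torque [0.003  0.0237 0.0197]
finger_gap 1.0004874407279685
0.008
scene {'fovy': 48.78784177936692, 'cx': 323.34985177295954, 'cy': 234.1900698892685, 'k1': -0.12259720155889824, 'cam_to_world': array([[ 0.9087, -0.1989,  0.367 ,  0.1974],
       [-0.4174, -0.45  ,  0.7895, -0.306 ],
       [ 0.0081, -0.8706, -0.492 ,  0.5351],
       [ 0.    ,  0.    ,  0.    ,  1.    ]])}
top {'fovy': 45.8421982947694, 'cx': 319.50207615416696, 'cy': 239.98155644606553, 'k1': -0.012624771228390395, 'cam_to_world': array([[-0.0082, -0.9875,  0.1574,  0.3874],
       [-0.9999,  0.0071, -0.0071,  0.3423],
       [ 0.0059, -0.1574, -0.9875,  0.9648],
       [ 0.    ,  0.    ,  0.    ,  1.    ]])}
wrist {'fovy': 61.74103508145155, 'cx': 317.5604792107602, 'cy': 237.79705384997118, 'k1': -0.013089552533017312, 'tool_from_camera': array([[-0.0006,  0.9632,  0.2687, -0.0677],
       [-0.0003, -0.2687,  0.9632, -0.1341],
       [ 1.    ,  0.0005,  0.0005, -0.0006],
       [ 0.    ,  0.    ,  0.    ,  1.    ]])}
```

View pics/scene0.png

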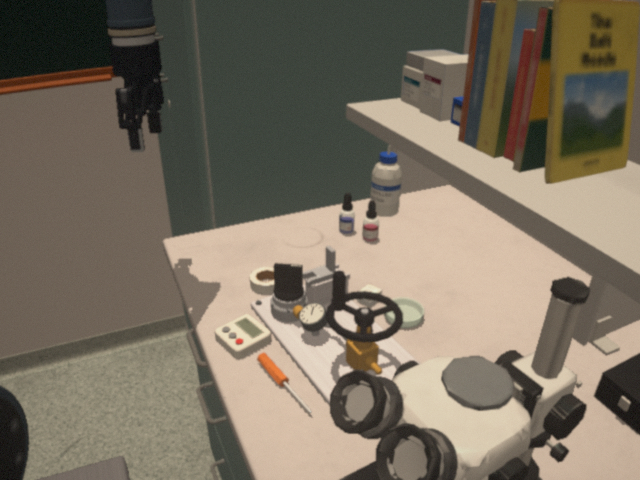

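View pics/top0.png

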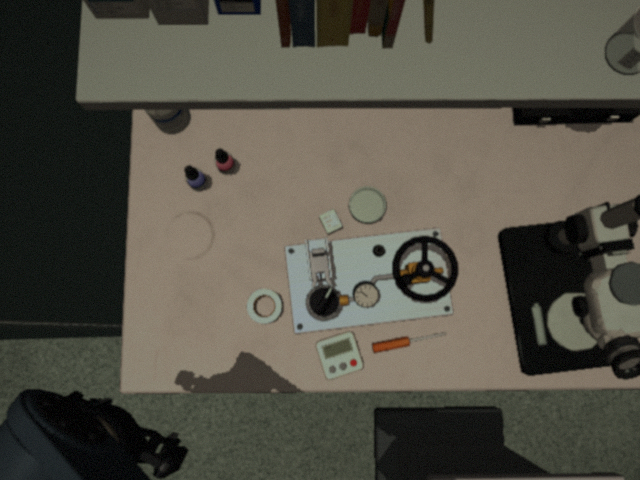

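View pics/wrist0.png

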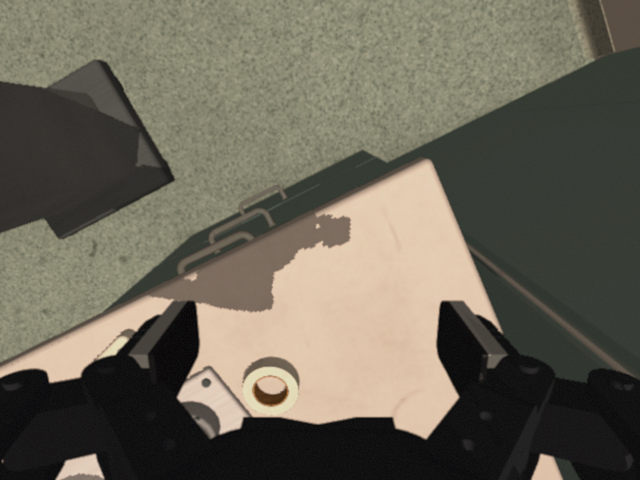

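```bash
cat > h.py <<'E'
from station import manip
import cv2,numpy as np
from scipy.spatial.transform import Rotation as R
from scipy.optimize import least_squares
np.set_printoptions(precision=4,suppress=True)
def K(c):
    f=240/np.tan(np.radians(c['fovy']/2)); return f,c['cx'],c['cy'],c['k1']
def T_tool(s):
    T=np.eye(4);T[:3,:3]=R.from_quat(s['tool_rot']).as_matrix();T[:3,3]=s['tcp_pos'];return T
def cam(name,s=None):
    c=manip.get_calibration(name)
    T=c['cam_to_world'] if name!='wrist' else T_tool(s)@c['tool_from_camera']
    return c,np.array(T)
def proj(P,c,T):
    P=np.atleast_2d(P);f,cx,cy,k=K(c)
    p=(P-T[:3,3])@T[:3,:3]; u=p[:,:2]/p[:,2:]
    r2=(u**2).sum(1,keepdims=True); u=u*(1+k*r2)
    return u*f+[cx,cy]
def ray(px,c,T):
    px=np.atleast_2d(px).astype(float);f,cx,cy,k=K(c)
    d=(px-[cx,cy])/f;u=d.copy()
    for _ in range(20): u=d/(1+k*(u**2).sum(1,keepdims=True))
    v=np.c_[u,np.ones(len(u))]@T[:3,:3].T
    return T[:3,3],v
def onz(px,z,c,T):
    o,v=ray(px,c,T); return o+v*((z-o[2])/v[:,2:])
def snap(n):
    s=manip.sense(); return s,manip.snapshot(n)
def crop(im,x0,y0,x1,y1,k,name):
    cv2.imwrite('pics/'+name,cv2.resize(im[y0:y1,x0:x1],None,fx=k,fy=k,interpolation=cv2.INTER_CUBIC))
E
python3 - <<'E'
from h import *
im=cv2.imread('pics/top0.png'); crop(im,270,215,470,365,4,'topc.png')
im=cv2.imread('pics/scene0.png'); crop(im,230,230,430,380,4,'scenec.png')
E
```

```text
(no output)
```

View pics/topc.png

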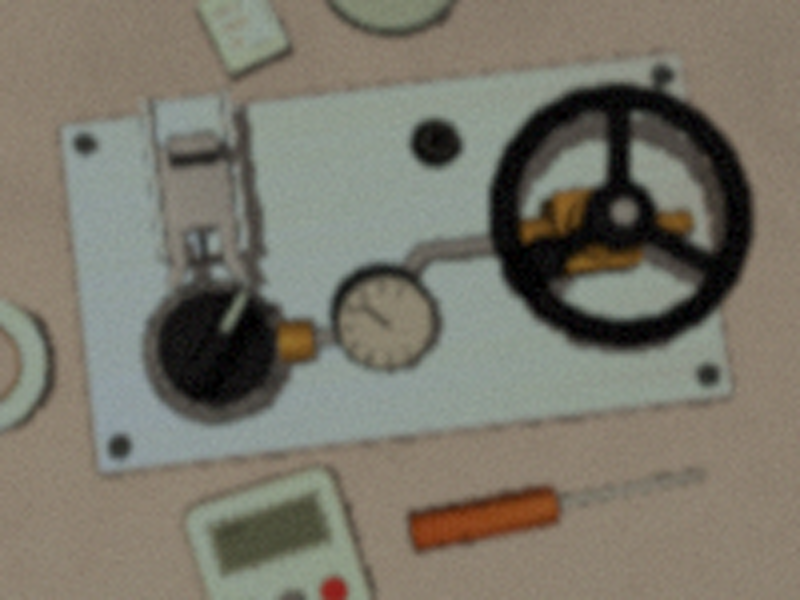

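View pics/scenec.png

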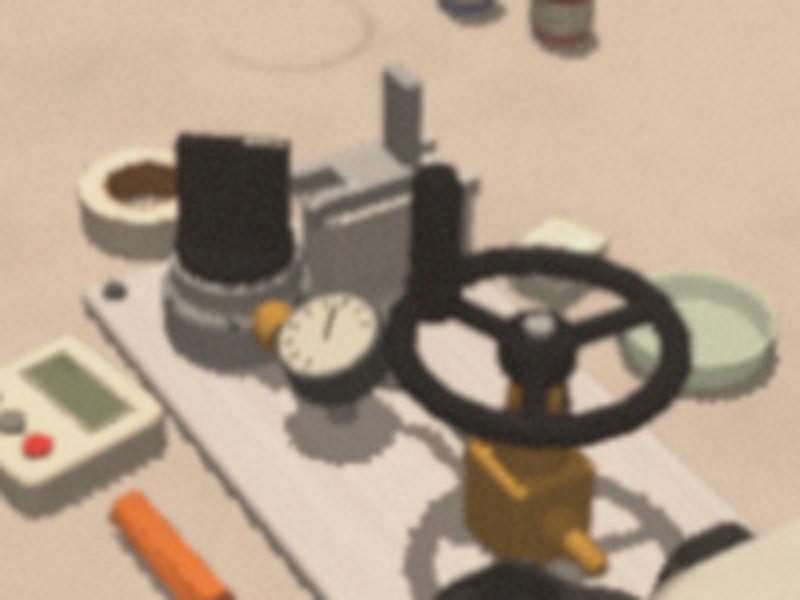

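```bash
cat >> h.py <<'E'
def station(p):
    T=np.eye(4);T[:3,:3]=R.from_euler('z',p[2]).as_matrix();T[:2,3]=p[:2];return T
def own(p,P):
    P=np.atleast_2d(P).astype(float);T=station(p);return P@T[:3,:3].T+T[:3,3]
E
python3 - <<'E'
from h import *
c,T=cam('top')
q=lambda a:np.array(a)/4+[270,215]
px=q([(62,125),(680,55),(733,395),(100,473)])
O=np.array([(75,135,10),(75,-135,10),(-75,-135,10),(-75,135,10)])/1000
f=lambda p:(proj(own(p,O),c,T)-px).ravel()
r=least_squares(f,[.45,.3,0]);p=r.x;print(p,np.degrees(p[2]),r.fun)
P0=own(p,[[0,-.08,.131]])[0];print('wheel',P0)
k=own(p,[[-.03,.08,.098]])[0];print('knob',k,'tab',own(p,[[.046,.08,.105]]))
# wheel hub check
print('wheel proj crop',(proj(own(p,[[0,-.08,.104],[-.03,.08,.098],[.046,.08,.105]]),c,T)-[270,215])*4)
# knob: white line ends
l=onz(q([(225,330),(243,292)]),.098,c,T); d=l[1,:2]-k[:2]; print(l, np.arctan2(*(l[1]-l[0])[[1,0]])-p[2],np.arctan2(d[1],d[0])-p[2])
# handle: search angle using scene
cs,Ts=cam('scene')
for n in ('scene','top'):
  cc,TT=cam(n); z=onz([[339,287]] if n=='scene' else q([(542,262)]),.131,cc,TT)[0]; d=z[:2]-P0[:2]; print(n,z,np.hypot(*d),np.arctan2(d[1],d[0])-p[2])
print('scene proj', (proj(own(p,[[0,-.08,.104],[-.03,.08,.098],[.046,.08,.105]]),cs,Ts)-[230,230])*4)
for n in ('handle_mid','wheel_axis','pressure_knob','lock_tab','crank_handle'):
  pass
s=manip.sense();print(T_tool(s))
E
```

```text
[0.4708 0.2531 0.11  ] 6.302541754122109 [-1.2795 -0.7865  1.0072 -1.5337  1.28    1.1277 -0.988   0.9824]
wheel [0.4796 0.1736 0.131 ]
knob [0.4322 0.3293 0.098 ] tab [[0.5078 0.3377 0.105 ]]
wheel proj crop [[624.9787 213.2749]
 [217.788  342.126 ]
 [194.3527 142.9611]]
[[0.4368 0.3265 0.098 ]
 [0.4512 0.3195 0.098 ]] -0.5632842069062505 -0.5868747475482925
scene [0.4586 0.2053 0.131 ] 0.0380203809316688 2.0457834988034023
top [0.4589 0.2101 0.131 ] 0.04201723730531477 1.975250929813243
scene proj [[533.7394 330.8657]
 [227.6054 143.0266]
 [398.4673  75.3021]]
[[ 0.8953 -0.001   0.4456  0.2781]
 [-0.4456 -0.0013  0.8953  0.5591]
 [-0.0003 -1.     -0.0017  0.2386]
 [ 0.      0.      0.      1.    ]]
```

Request:
send_rows(
  plan=[
    {"linear": [0.8, 0, -0.46], "roll": 0},
    {"linear": [0.8, 0, -0.46], "roll": 0},
    {"linear": [0.8, 0, -0.46], "roll": 0},
    {"linear": [0.8, 0, -0.46], "roll": 0},
    {"linear": [0.8, 0, -0.46], "roll": 0},
  ],
  claw=50,
  force=40,
)

```text
t: 0.78
tcp_pos: [0.3554, 0.4434, 0.239]
tool_rot: [0.689, -0.162, 0.162, -0.688]
force: [0.7, 1.0, -0.9]
finger_gap: 0.585
```

Request:
send_rows(
  plan=[
    {"linear": [0.8, 0, -0.46], "roll": 0},
    {"linear": [0.8, 0, -0.46], "roll": 0},
    {"linear": [0.5, 0, -0.3], "roll": 0},
    {"linear": [0.2, 0, -0.2], "roll": 0},
    {"linear": [0, 0, 0], "roll": 0},
  ],
)

```text
t: 1.4
tcp_pos: [0.3977, 0.3753, 0.2392]
tool_rot: [0.688, -0.162, 0.162, -0.688]
force: [-0.8, 1.6, 0.2]
finger_gap: 0.586
```

```bash
python3 - <<'E'
from h import *
s,im=snap('wrist'); cv2.imwrite('pics/w1.png',im)
print(s['t'],s['tcp_pos'],s['finger_gap'],s['q'],s['force']); print(T_tool(s)[:3,:3])
c,T=cam('wrist',s);p=[0.4708,0.2531,0.11]
print(proj(own(p,[[0,-.08,.104],[-.03,.08,.098],[.046,.08,.105],[-.075,.135,.01],[.075,.135,.01]]),c,T))
E
```

```text
1.4 [0.3977 0.3753 0.2392] 0.5864067862049963 [ 0.5518  0.4226  1.6296  0.0004  1.0897 -0.5568] [-0.7582  1.5879  0.2448]
[[ 0.895  -0.0006  0.4461]
 [-0.4461  0.0001  0.895 ]
 [-0.0005 -1.     -0.0002]]
[[139.2532 424.2796]
 [283.5048 292.8713]
 [338.2888 373.6188]
 [313.8835 184.9102]
 [396.0617 311.9944]]
```

View pics/w1.png

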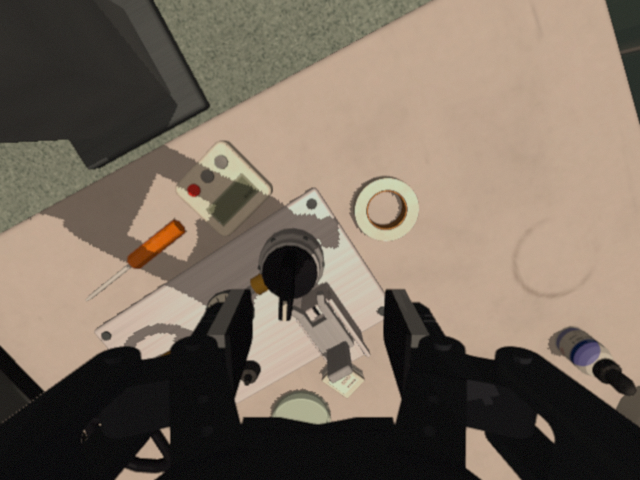

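```bash
python3 - <<'E'
from h import *
im=cv2.imread('pics/w1.png'); im=cv2.convertScaleAbs(im,alpha=2.0,beta=10);crop(im,240,180,400,300,5,'w1a.png');crop(im,240,280,400,400,5,'w1b.png')
E
```

```text
(no output)
```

View pics/w1a.png

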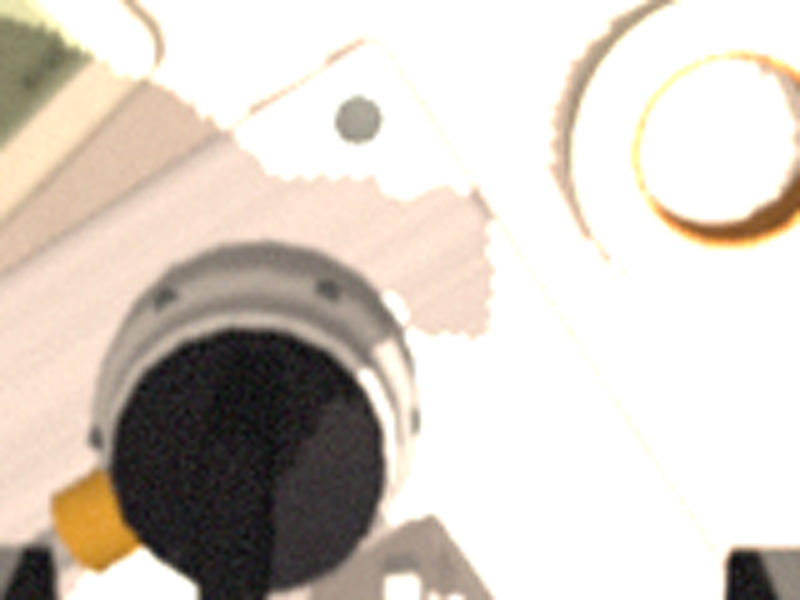

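View pics/w1b.png

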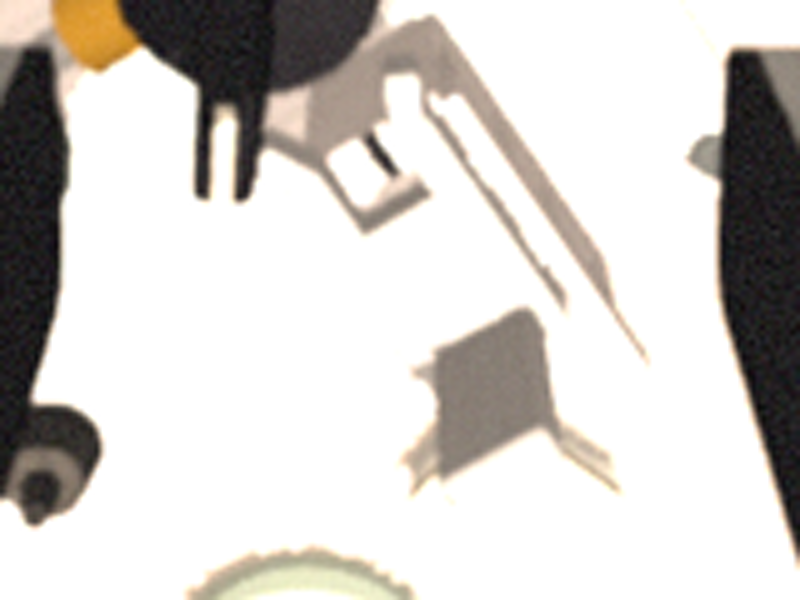

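```bash
python3 - <<'E'
from h import *
s=manip.sense(); c,T=cam('wrist',s)
pt=lambda a,b:np.array([240+a/5,280+b/5])
E=onz([pt(223,195),pt(223,100)],.098,c,T);print('bar end, line start',E)
p=[0.4708,0.2531,0.11]
k=own(p,[[-.03,.08,.098]])[0]
d=E[0]-k;print(np.hypot(*d[:2]),np.arctan2(d[1],d[0]),np.arctan2(*(E[0]-E[1])[[1,0]]))
# bolts & corners at plate top
pa=lambda a,b:np.array([240+a/5,180+b/5])
print('corner own',(onz([pa(370,38),pa(358,120)],.01,c,T)-own(p,[[0,0,0]]))@station(p)[:3,:3])
print('tab top near edge own',(onz([pt(440,475),pt(550,425)],.105,c,T)-own(p,[[0,0,0]]))@station(p)[:3,:3])
print('fork lips',(onz([pt(365,232),pt(430,190)],.067,c,T)-own(p,[[0,0,0]]))@station(p)[:3,:3])
E
```

```text
bar end, line start [[0.4514 0.3206 0.098 ]
 [0.4376 0.3278 0.098 ]]
0.021072290251821314 -0.4274613194140675 -0.48361790298475604
corner own [[-0.0729  0.1342  0.01  ]
 [-0.0614  0.1242  0.01  ]]
tab top near edge own [[0.0428 0.0732 0.105 ]
 [0.0444 0.092  0.105 ]]
fork lips [[0.0186 0.0747 0.067 ]
 [0.0179 0.0881 0.067 ]]
```

Request:
send_rows(
  plan=[
    {"linear": [0.87, 0.3, -0.41], "roll": 0},
    {"linear": [0.86, 0.4, -0.42], "roll": 0},
    {"linear": [0, 0.8, 0], "roll": 0},
    {"linear": [0, 0.8, 0], "roll": 0},
    {"linear": [0, 0, 0], "roll": 0},
  ],
)

```text
t: 2.08
tcp_pos: [0.4317, 0.33, 0.1688]
tool_rot: [0.689, -0.163, 0.16, -0.688]
force: [-0.8, 0.0, 0.1]
finger_gap: 0.584
```

```bash
python3 - <<'E'
from h import *
s,im=snap('wrist'); cv2.imwrite('pics/w2.png',cv2.convertScaleAbs(im,alpha=1.6,beta=20))
print(s['t'],s['tcp_pos'],s['force']); print(T_tool(s)[:3,:3])
E
```

```text
2.075 [0.4317 0.33   0.1688] [-0.7786  0.0122  0.0993]
[[ 0.8957 -0.004   0.4447]
 [-0.4447 -0.0017  0.8957]
 [-0.0029 -1.     -0.0033]]
```

View pics/w2.png

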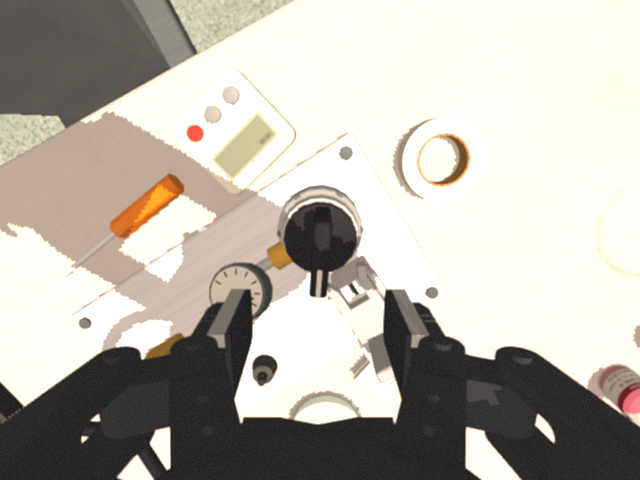

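Request:
send_rows(
  plan=[
    {"linear": [0, 0.8, 0], "roll": 0},
    {"linear": [0, 0.8, 0], "roll": 0},
    {"linear": [0, 0.8, 0], "roll": 0},
    {"linear": [0, 0.55, 0], "roll": 0},
    {"linear": [0, 0, 0], "roll": 0},
  ],
)

```text
t: 2.75
tcp_pos: [0.433, 0.3302, 0.0815]
tool_rot: [0.689, -0.162, 0.161, -0.688]
force: [0.1, -0.8, -0.6]
finger_gap: 0.589
```

Request:
send_rows(
  plan=[
    {"linear": [0, 0, 0], "roll": 0},
    {"linear": [0, 0, 0], "roll": 0},
    {"linear": [0, 0, 0], "roll": 0},
    {"linear": [0, 0, 0], "roll": 0},
    {"linear": [0, 0, 0], "roll": 0},
  ],
  claw=0,
  force=40,
)

```text
t: 3.38
tcp_pos: [0.4339, 0.3303, 0.0828]
tool_rot: [-0.688, 0.161, -0.162, 0.689]
force: [-0.0, -0.7, 6.4]
finger_gap: 0.11
```

```bash
python3 - <<'E'
from h import *
s=manip.sense()
print(s['t'],s['tcp_pos'],s['force'],s['ft_torque'],s['finger_gap']*85.4); print(T_tool(s)[:3,:3])
E
```

```text
3.375 [0.4339 0.3303 0.0828] [-0.0378 -0.7222  6.428 ] [-0.153   0.0953  0.0149] 9.36458336521776
[[ 0.8953  0.0017  0.4455]
 [-0.4455  0.0007  0.8953]
 [ 0.0012 -1.      0.0014]]
```

Request:
send_rows(
  plan=[
    {"linear": [0, 0, 0], "roll": -0.8},
    {"linear": [0, 0, 0], "roll": -1},
    {"linear": [0, 0, 0], "roll": -1},
    {"linear": [0, 0, 0], "roll": -1},
    {"linear": [0, 0, 0], "roll": -1},
  ],
)

```text
t: 4.0
tcp_pos: [0.4339, 0.3301, 0.0828]
tool_rot: [-0.707, -0.016, 0.015, 0.707]
force: [-0.1, -0.3, 6.6]
finger_gap: 0.108
```

Request:
send_rows(
  plan=[
    {"linear": [0, 0, 0], "roll": -0.66},
    {"linear": [0, 0, 0], "roll": 0},
    {"linear": [0, 0, 0], "roll": 0},
    {"linear": [0, 0, 0], "roll": 0},
    {"linear": [0, 0, 0], "roll": 0},
  ],
)

```text
t: 4.62
tcp_pos: [0.4338, 0.3302, 0.0828]
tool_rot: [-0.706, -0.04, 0.038, 0.706]
force: [-1.2, -0.3, 6.9]
finger_gap: 0.111
```

```bash
python3 - <<'E'
from h import *
s,im=snap('wrist'); crop(cv2.convertScaleAbs(im,alpha=1.8,beta=10),220,150,420,300,4,'w3.png')
print(s['t'],s['tcp_pos'],s['force'],s['ft_torque'],s['finger_gap']*85.4); print(T_tool(s)[:3,:3])
X=T_tool(s)[:3,0];print(np.degrees(np.arctan2(X[1],X[0])))
im=manip.snapshot('top');cv2.imwrite('pics/top3.png',im);crop(cv2.convertScaleAbs(im,alpha=1.8,beta=10),270,215,470,365,4,'top3c.png')
E
```

```text
4.625 [0.4338 0.3302 0.0828] [-1.224  -0.3073  6.884 ] [-0.1064  0.0976  0.0947] 9.437943798679287
[[ 0.9939  0.0016 -0.1101]
 [ 0.1101  0.0005  0.9939]
 [ 0.0017 -1.      0.0003]]
6.318268486649258
```

View pics/w3.png

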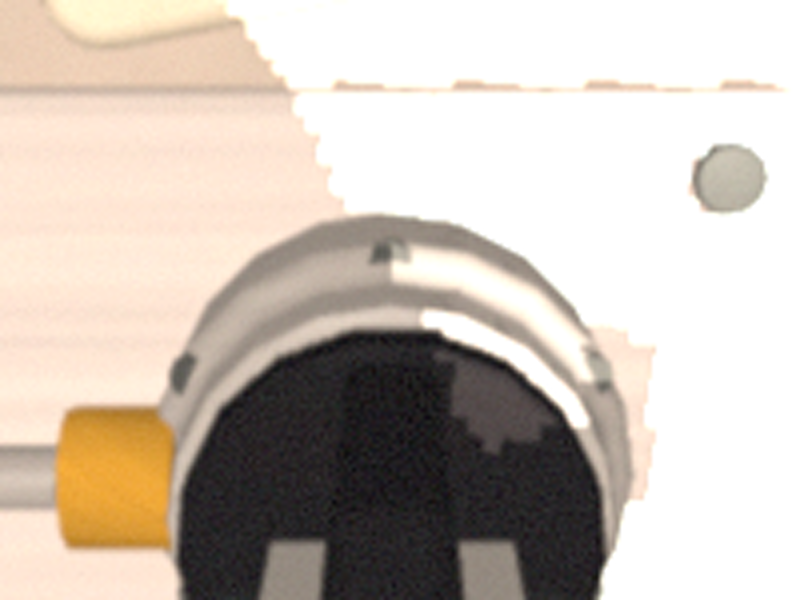

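View pics/top3c.png

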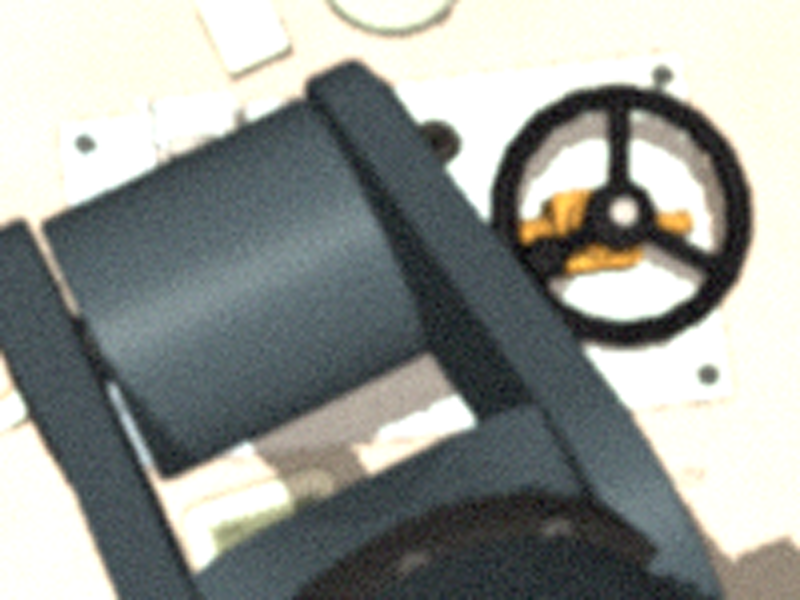

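Request:
send_rows(
  plan=[
    {"linear": [0, 0, 0], "roll": 0},
    {"linear": [0, 0, 0], "roll": 0},
    {"linear": [0, 0, 0], "roll": 0},
    {"linear": [0, -0.4, 0], "roll": 0},
    {"linear": [0, -0.8, 0], "roll": 0},
  ],
  claw=45,
)

```text
t: 5.35
tcp_pos: [0.4327, 0.3297, 0.1179]
tool_rot: [0.706, 0.038, -0.04, -0.706]
force: [-0.8, -0.5, -0.1]
finger_gap: 0.528
```

Request:
send_rows(
  plan=[
    {"linear": [0, -1, 0], "roll": 0},
    {"linear": [0, -1, 0], "roll": 0},
    {"linear": [-0.3, -0.4, 0], "roll": 0},
    {"linear": [-0.3, 0, 0], "roll": 0},
    {"linear": [0, 0, 0], "roll": 0},
  ],
)

```text
t: 5.98
tcp_pos: [0.4133, 0.3274, 0.1888]
tool_rot: [0.706, 0.038, -0.04, -0.706]
force: [-0.1, 0.1, -1.3]
finger_gap: 0.528
```

```bash
python3 - <<'E'
from h import *
s,im=snap('wrist'); crop(cv2.convertScaleAbs(im,alpha=1.2,beta=0),220,210,420,360,4,'w4.png')
print(s['t'],s['tcp_pos'],s['force'],s['ft_torque'],s['finger_gap']*85.4); print(T_tool(s)[:3,:3])
X=T_tool(s)[:3,0];print(np.degrees(np.arctan2(X[1],X[0])))
E
```

```text
5.975 [0.4133 0.3274 0.1888] [-0.0519  0.0773 -1.299 ] [ 0.0339 -0.0538  0.0042] 45.06844777748977
[[ 0.9939 -0.0031 -0.1104]
 [ 0.1104 -0.0015  0.9939]
 [-0.0032 -1.     -0.0011]]
6.336997272956997
```

View pics/w4.png

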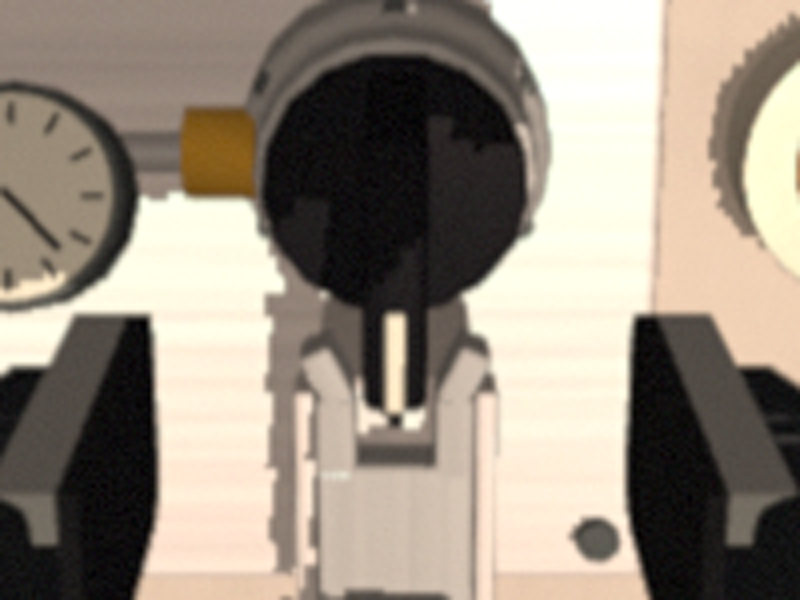

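Request:
send_rows(
  plan=[
    {"linear": [0.5, 0, 0], "roll": 0},
    {"linear": [0.9, 0, 0], "roll": 0},
    {"linear": [0.9, 0, 0], "roll": 0},
    {"linear": [0.7, 0, 0], "roll": 0},
    {"linear": [0.2, 0, 0], "roll": 0.7},
  ],
)

```text
t: 6.65
tcp_pos: [0.5139, 0.3386, 0.1889]
tool_rot: [-0.707, -0.012, 0.011, 0.707]
force: [0.4, 0.3, 0.5]
finger_gap: 0.526
```

Request:
send_rows(
  plan=[
    {"linear": [0, 0, 0], "roll": 1},
    {"linear": [0, 0, 0], "roll": 1},
    {"linear": [0, 0, 0], "roll": 1},
    {"linear": [0, 0, 0], "roll": 1},
    {"linear": [0, 0, 0], "roll": 1},
  ],
  claw=34,
)

```text
t: 7.28
tcp_pos: [0.5122, 0.3384, 0.1889]
tool_rot: [0.686, -0.172, 0.172, -0.686]
force: [-0.8, 0.7, -0.1]
finger_gap: 0.398
```

Request:
send_rows(
  plan=[
    {"linear": [0, 0, 0], "roll": 1},
    {"linear": [0, 0, 0], "roll": 1},
    {"linear": [0, 0, 0], "roll": 1},
    {"linear": [0, 0, 0], "roll": 1},
    {"linear": [0, 0, 0], "roll": 1},
  ],
)

```text
t: 7.9
tcp_pos: [0.5122, 0.3384, 0.1889]
tool_rot: [0.618, -0.343, 0.344, -0.618]
force: [0.8, 0.8, -0.5]
finger_gap: 0.398
```

Request:
send_rows(
  plan=[
    {"linear": [0, 0, 0], "roll": 1},
    {"linear": [0, 0, 0], "roll": 1},
    {"linear": [0, 0, 0], "roll": 1},
    {"linear": [0, 0, 0], "roll": 1},
    {"linear": [0, 0, 0], "roll": 0.3},
  ],
)

```text
t: 8.52
tcp_pos: [0.5119, 0.3385, 0.189]
tool_rot: [0.527, -0.472, 0.472, -0.526]
force: [-0.5, -0.3, 0.3]
finger_gap: 0.396
```

```bash
python3 - <<'E'
from h import *
s,im=snap('wrist'); cv2.imwrite('pics/w5.png',im)
print(s['t'],s['tcp_pos'],s['force'],s['ft_torque'],s['finger_gap']*85.4); print(T_tool(s)[:3,:3])
Z=T_tool(s)[:3,2];print(np.degrees(np.arctan2(Z[1],Z[0])))
E
```

```text
8.525 [0.5119 0.3385 0.189 ] [-0.4504 -0.2808  0.2592] [-0.0389 -0.0261 -0.0126] 33.82002063176391
[[ 0.1087 -0.0001  0.9941]
 [-0.9941 -0.0002  0.1087]
 [ 0.0001 -1.     -0.0001]]
6.239124854918219
```

View pics/w5.png

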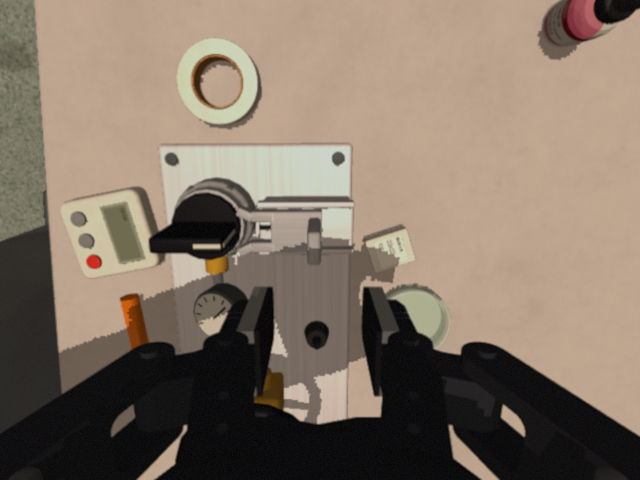

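Request:
send_rows(
  plan=[
    {"linear": [0, 0.6, -0.11], "roll": 0},
    {"linear": [0, 1, 0], "roll": 0},
    {"linear": [0, 1, 0], "roll": 0},
    {"linear": [0, 0.9, 0], "roll": 0},
    {"linear": [0, 0, 0], "roll": 0},
  ],
)

```text
t: 9.2
tcp_pos: [0.5064, 0.3374, 0.0825]
tool_rot: [0.529, -0.472, 0.471, -0.525]
force: [0.0, -0.1, 1.0]
finger_gap: 0.398
```

Request:
send_rows(
  plan=[
    {"linear": [0, 0, 0], "roll": 0},
    {"linear": [0, 0, 0], "roll": 0},
    {"linear": [0, 0, 0], "roll": 0},
    {"linear": [0, 0, 0], "roll": 0},
    {"linear": [0, 0, 0], "roll": 0},
  ],
  claw=0,
  force=40,
)

```text
t: 9.82
tcp_pos: [0.5086, 0.3386, 0.086]
tool_rot: [-0.526, 0.471, -0.472, 0.528]
force: [1.4, 0.8, 6.4]
finger_gap: 0.078
```

```bash
python3 - <<'E'
from h import *
s=manip.sense()
print(s['t'],s['tcp_pos'],s['force'],s['ft_torque'],s['finger_gap']*85.4)
d=s['tcp_pos']-np.array([.4708,.2531,0]);print(d@station([0,0,.11])[:3,:3])
E
```

```text
9.825 [0.5086 0.3386 0.086 ] [1.4021 0.8293 6.397 ] [-0.02   -0.0464  0.01  ] 6.664602075602665
[0.0469 0.0808 0.086 ]
```

Request:
send_rows(
  plan=[
    {"linear": [0, 0, -0.12], "roll": 0},
    {"linear": [0, 0, -0.15], "roll": 0},
    {"linear": [0, 0, -0.15], "roll": 0},
    {"linear": [0, 0, -0.15], "roll": 0},
    {"linear": [0, 0, 0], "roll": 0},
  ],
)

```text
t: 10.45
tcp_pos: [0.4907, 0.3366, 0.0859]
tool_rot: [-0.526, 0.472, -0.472, 0.527]
force: [0.5, -0.2, 7.1]
finger_gap: 0.085
```

Request:
send_rows(
  plan=[
    {"linear": [0, 0, -0.05], "roll": 0},
    {"linear": [0, 0, -0.05], "roll": 0},
    {"linear": [0, 0, -0.05], "roll": 0},
    {"linear": [0, 0, 0], "roll": 0},
    {"linear": [0, 0, 0], "roll": 0},
  ],
)

```text
t: 11.08
tcp_pos: [0.4897, 0.3365, 0.0861]
tool_rot: [-0.524, 0.47, -0.473, 0.529]
force: [6.4, -0.4, 3.3]
finger_gap: 0.087
```

```bash
python3 - <<'E'
from h import *
s=manip.sense()
print(s['t'],s['tcp_pos'],s['force'],s['ft_torque'],s['finger_gap']*85.4)
d=s['tcp_pos']-np.array([.4708,.2531,0]);print(d@station([0,0,.11])[:3,:3])
E
```

```text
11.075 [0.4897 0.3365 0.0861] [ 6.3724 -0.411   3.2816] [-0.1694 -0.6501  0.0047] 7.411870182131258
[0.028  0.0808 0.0861]
```

Request:
send_rows(
  plan=[
    {"linear": [0, 0, -0.05], "roll": 0},
    {"linear": [0, 0, -0.05], "roll": 0},
    {"linear": [0, 0, 0], "roll": 0},
    {"linear": [0, 0, 0], "roll": 0},
    {"linear": [0, 0, 0], "roll": 0},
  ],
)

```text
t: 11.7
tcp_pos: [0.4896, 0.3365, 0.0863]
tool_rot: [-0.523, 0.469, -0.474, 0.531]
force: [12.2, -0.2, 0.8]
finger_gap: 0.087
```

```bash
python3 - <<'E'
from h import *
s,im=snap('wrist'); cv2.imwrite('pics/w6.png',cv2.convertScaleAbs(im,alpha=1.3)); crop(cv2.convertScaleAbs(im,alpha=1.3),160,140,360,290,4,'w6c.png')
print(s['t'],s['tcp_pos'],s['force'],s['ft_torque'],s['finger_gap']*85.4)
d=s['tcp_pos']-np.array([.4708,.2531,0]);print(d@station([0,0,.11])[:3,:3])
E
```

```text
11.7 [0.4896 0.3365 0.0863] [12.2428 -0.2113  0.8403] [-0.232  -1.3176  0.0826] 7.420731506068415
[0.0279 0.0808 0.0863]
```

View pics/w6c.png

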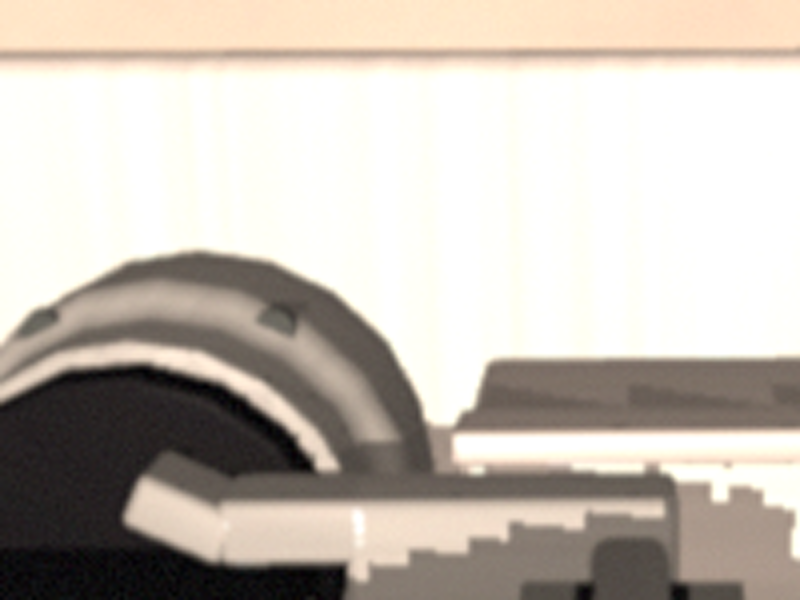

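Request:
send_rows(
  plan=[
    {"linear": [0, 0, -0.06], "roll": 0},
    {"linear": [0, 0, -0.06], "roll": 0},
    {"linear": [0, 0, 0], "roll": 0},
    {"linear": [0, 0, 0], "roll": 0},
    {"linear": [0, 0, 0], "roll": 0},
  ],
)

```text
t: 12.38
tcp_pos: [0.4896, 0.3366, 0.0865]
tool_rot: [-0.521, 0.468, -0.476, 0.533]
force: [17.5, -1.3, -3.6]
finger_gap: 0.081
```

```bash
python3 - <<'E'
from h import *
s=manip.sense()
print(s['t'],s['tcp_pos'],s['force'],s['ft_torque'],s['finger_gap']*85.4)
d=s['tcp_pos']-np.array([.4708,.2531,0]);print(d@station([0,0,.11])[:3,:3])
E
```

```text
12.375 [0.4896 0.3366 0.0865] [17.5075 -1.2656 -3.6206] [-0.2896 -2.0876  0.0504] 6.88385044649891
[0.0279 0.0809 0.0865]
```

Request:
send_rows(
  plan=[
    {"linear": [0, 0, 0], "roll": 0},
    {"linear": [0, 0, 0.1], "roll": 0},
    {"linear": [0, 0, 0], "roll": 0},
    {"linear": [0, -0.3, 0], "roll": 0},
    {"linear": [0, -1, 0], "roll": 0},
  ],
  claw=32,
)

```text
t: 13.0
tcp_pos: [0.4801, 0.3345, 0.122]
tool_rot: [0.529, -0.473, 0.471, -0.524]
force: [0.6, 0.0, -0.3]
finger_gap: 0.372
```

Request:
send_rows(
  plan=[
    {"linear": [0, -1, 0], "roll": 0},
    {"linear": [0, -1, 0], "roll": 0},
    {"linear": [0, -0.4, 0], "roll": 0},
    {"linear": [0, 0, 0], "roll": 0},
    {"linear": [0, 0, 0], "roll": 0},
  ],
)

```text
t: 13.62
tcp_pos: [0.4813, 0.335, 0.1943]
tool_rot: [0.528, -0.472, 0.471, -0.526]
force: [0.2, -0.6, -0.4]
finger_gap: 0.376
```

```bash
python3 - <<'E'
from h import *
s,im=snap('wrist'); cv2.imwrite('pics/w7.png',im); crop(cv2.convertScaleAbs(im,alpha=1.2),200,170,400,320,4,'w7c.png')
print(s['t'],s['tcp_pos'],s['force'],s['finger_gap']*85.4,s['q']);print(T_tool(s)[:3,:3])
c,T=cam('wrist',s);p=[0.4708+.001,0.2531+.001,0.11]
for x in (.042,.022,.024): print(x,(proj(own(p,[[x,.09,.105],[x,.07,.105]]),c,T)-[200,170])*4)
im=manip.snapshot('scene');crop(im,230,230,430,380,4,'s7.png')
E
```

```text
13.625 [0.4813 0.335  0.1943] [ 0.2445 -0.5849 -0.3967] 32.13491588407536 [0.4176 0.5317 1.5746 0.0001 1.0387 0.3075]
[[ 0.1098 -0.0032  0.994 ]
 [-0.994  -0.0013  0.1098]
 [ 0.0009 -1.     -0.0033]]
0.042 [[637.5746 233.4523]
 [633.6693 365.4979]]
0.022 [[498.177  233.275 ]
 [497.4587 365.3147]]
0.024 [[512.1162 233.2924]
 [511.0791 365.3338]]
```

View pics/w7c.png

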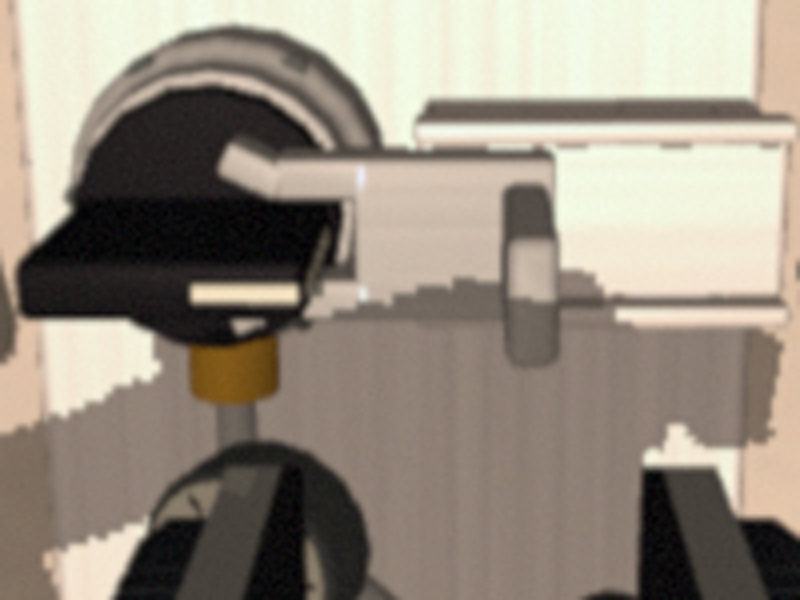

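View pics/s7.png

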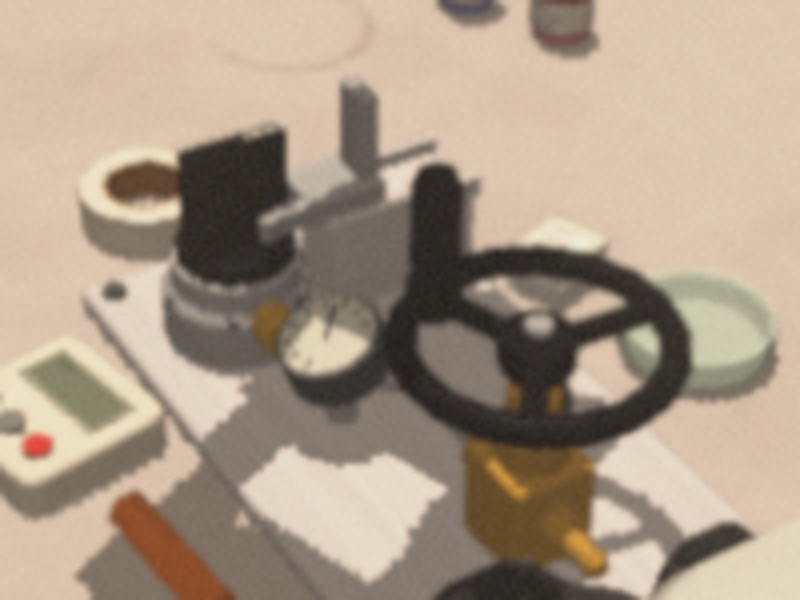

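Request:
send_rows(
  plan=[
    {"linear": [0.5, 0, -0.2], "roll": 0},
    {"linear": [0.9, 0, -0.4], "roll": 0},
    {"linear": [0.9, 0, -0.4], "roll": 0},
    {"linear": [0.9, 0, -0.4], "roll": 0},
    {"linear": [0.5, 0, -0.2], "roll": 0},
  ],
  claw=50,
)

```text
t: 14.35
tcp_pos: [0.4457, 0.218, 0.1955]
tool_rot: [0.527, -0.472, 0.472, -0.526]
force: [0.8, -0.2, -0.6]
finger_gap: 0.59
```

Request:
send_rows(
  plan=[
    {"linear": [0.3, 0, 0], "roll": -0.7},
    {"linear": [0, 0, 0], "roll": -1},
    {"linear": [0, 0, 0], "roll": -1},
    {"linear": [0, 0, 0], "roll": -1},
    {"linear": [0, 0, 0], "roll": -1},
  ],
)

```text
t: 14.98
tcp_pos: [0.448, 0.2106, 0.1957]
tool_rot: [-0.626, 0.328, -0.328, 0.626]
force: [-0.4, -0.6, 0.8]
finger_gap: 0.586
```

Request:
send_rows(
  plan=[
    {"linear": [0, 0, 0], "roll": -1},
    {"linear": [0, 0, 0], "roll": -1},
    {"linear": [0, 0, 0], "roll": -1},
    {"linear": [0, 0, 0], "roll": -1},
    {"linear": [0, 0, 0], "roll": -1},
  ],
)

```text
t: 15.6
tcp_pos: [0.4479, 0.2107, 0.1957]
tool_rot: [-0.69, 0.155, -0.155, 0.69]
force: [0.4, -0.3, -0.2]
finger_gap: 0.585
```

Request:
send_rows(
  plan=[
    {"linear": [0, 0, 0], "roll": -1},
    {"linear": [0, 0, 0], "roll": -1},
    {"linear": [0, 0, 0], "roll": -1},
    {"linear": [0, 0, 0], "roll": -1},
    {"linear": [0, 0, 0], "roll": -0.3},
  ],
)

```text
t: 16.23
tcp_pos: [0.448, 0.2107, 0.1957]
tool_rot: [-0.707, -0.002, 0.002, 0.707]
force: [-0.5, 0.1, -0.0]
finger_gap: 0.584
```

```bash
python3 - <<'E'
from h import *
s,im=snap('wrist'); cv2.imwrite('pics/w8.png',cv2.convertScaleAbs(im,alpha=1.5,beta=10))
print(s['t'],s['tcp_pos'],s['force'],s['finger_gap']*85.4,s['q']);print(T_tool(s)[:3,:3])
c,T=cam('wrist',s);p=[0.4708+.001,0.2531+.001,0.11]
th=2.0
print(proj(own(p,[[0,-.08,.104],[.042*np.cos(th),-.08+.042*np.sin(th),.149],[.042*np.cos(th),-.08+.042*np.sin(th),.107]]),c,T))
E
```

```text
16.225 [0.448  0.2107 0.1957] [-0.5238  0.1051 -0.0343] 49.84596847812539 [ 0.2135  0.418   1.7998  0.0001  0.9238 -1.363 ]
[[ 1.     -0.0001 -0.0057]
 [ 0.0057  0.      1.    ]
 [-0.0001 -1.      0.    ]]
[[258.9259 296.9185]
 [318.481  294.4096]
 [318.3152 265.5019]]
```

View pics/w8.png

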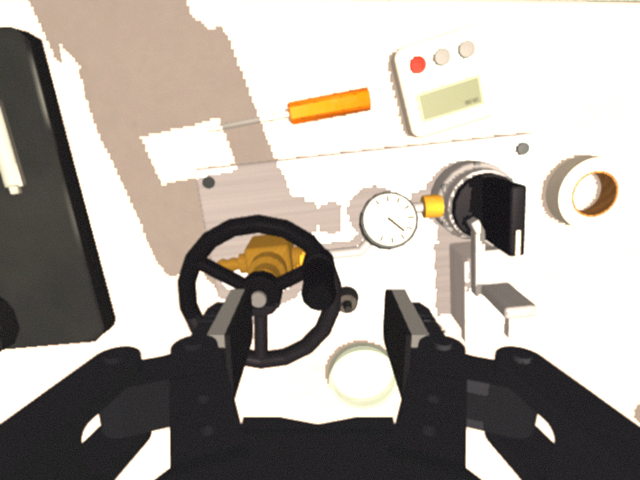

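Request:
send_rows(
  plan=[
    {"linear": [0.36, 0, 0], "roll": -1},
    {"linear": [0, 0.5, -0.04], "roll": 0},
    {"linear": [0, 0.9, 0], "roll": 0},
    {"linear": [0, 0.8, 0], "roll": 0},
    {"linear": [0, 0.3, 0], "roll": 0},
  ],
)

```text
t: 16.9
tcp_pos: [0.4581, 0.2095, 0.1196]
tool_rot: [0.706, 0.038, -0.039, -0.706]
force: [-0.6, 0.3, -0.1]
finger_gap: 0.581
```

```bash
python3 - <<'E'
from h import *
s,im=snap('wrist'); cv2.imwrite('pics/w9.png',cv2.convertScaleAbs(im,alpha=1.5,beta=10))
print(s['t'],s['tcp_pos'],s['force'],s['finger_gap']*85.4);print(T_tool(s)[:3,:3])
E
```

```text
16.9 [0.4581 0.2095 0.1196] [-0.6223  0.2516 -0.1443] 49.657950451811125
[[ 0.9941 -0.0024 -0.1088]
 [ 0.1088 -0.0005  0.9941]
 [-0.0025 -1.     -0.0002]]
```

View pics/w9.png

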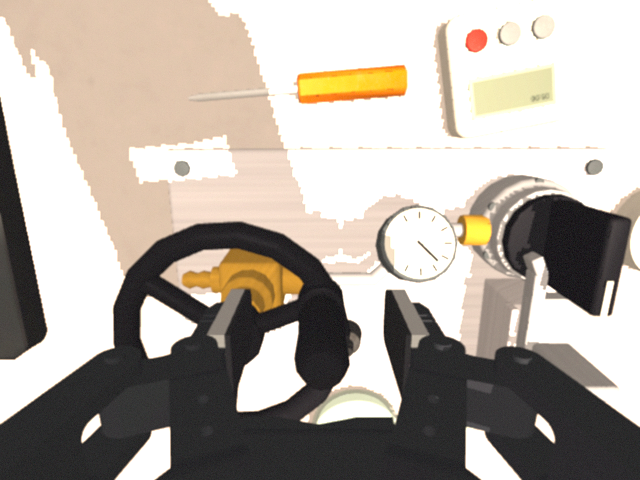

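Request:
send_rows(
  plan=[
    {"linear": [0, 0, 0.02], "roll": 0},
    {"linear": [0, 0, 0], "roll": 0},
    {"linear": [0, 0, 0], "roll": 0},
    {"linear": [0, 0, 0], "roll": 0},
    {"linear": [0, 0, 0], "roll": 0},
  ],
  claw=0,
  force=40,
)

```text
t: 17.58
tcp_pos: [0.4594, 0.2108, 0.1217]
tool_rot: [-0.706, -0.039, 0.038, 0.706]
force: [-0.5, 2.7, 6.7]
finger_gap: 0.197
```

```bash
cat > wh.py <<'E'
from h import *
def wheel():
    s=manip.sense()
    p=[0.4718,0.2541,0.11]
    d=(s['tcp_pos']-own(p,[[0,-.08,0]])[0])@station([0,0,.11])[:3,:3]
    f=np.array(s['force'])@station([0,0,.11])[:3,:3]
    X=T_tool(s)[:3,0]
    print('t',round(s['t'],2),'own rel',d*1000,'r',np.hypot(*d[:2])*1000,'th',np.arctan2(d[1],d[0]),'F own',f,'M',np.array(s['ft_torque']),'gap',s['finger_gap']*85.4,'hdg',np.degrees(np.arctan2(X[1],X[0]))-6.303)
wheel()
E
python3 wh.py
```

```text
t 17.57 own rel [-17.0905  38.3209 121.6782] r 41.95923022748272 th 1.9903060782617275 F own [-0.2319  2.7544  6.736 ] M [ 0.3639  0.1302 -0.0234] gap 16.82859617207336 hdg -0.014276653397366168
```

```bash
python3 - <<'E'
import numpy as np
th=np.linspace(1.99,-0.01,11)
d=1.4*np.c_[np.cos(th),np.sin(th)];print(np.round(np.diff(d,axis=0),3))
E
```

```text
[[ 0.265  0.088]
 [ 0.278  0.033]
 [ 0.279 -0.023]
 [ 0.269 -0.077]
 [ 0.248 -0.129]
 [ 0.217 -0.176]
 [ 0.178 -0.216]
 [ 0.132 -0.247]
 [ 0.08  -0.268]
 [ 0.025 -0.278]]
```

Request:
send_rows(
  plan=[
    {"linear": [0.265, 0, 0.088], "roll": 0},
    {"linear": [0.278, 0, 0.033], "roll": 0},
    {"linear": [0.279, 0, -0.023], "roll": 0},
    {"linear": [0.269, 0, -0.077], "roll": 0},
    {"linear": [0.248, 0, -0.129], "roll": 0},
  ],
)

```text
t: 18.2
tcp_pos: [0.4991, 0.2117, 0.1217]
tool_rot: [-0.706, -0.039, 0.039, 0.706]
force: [-2.8, 0.1, 7.0]
finger_gap: 0.198
```

```bash
python3 wh.py
```

```text
t 18.2 own rel [ 22.5099  34.8147 121.6586] r 41.45790017851677 th 0.9968421456500425 F own [-2.7784  0.3671  7.0131] M [ 0.0382  0.3368 -0.0766] gap 16.891847731535353 hdg 0.018345220347458557
```

Following well (θ≈1.0, low forces). On toward the stop.

Request:
send_rows(
  plan=[
    {"linear": [0.217, 0, -0.176], "roll": 0},
    {"linear": [0.178, 0, -0.216], "roll": 0},
    {"linear": [0.132, 0, -0.247], "roll": 0},
    {"linear": [0.08, 0, -0.268], "roll": 0},
    {"linear": [0.02, 0, -0.2], "roll": 0},
  ],
)

```text
t: 18.82
tcp_pos: [0.5215, 0.1806, 0.1217]
tool_rot: [-0.706, -0.039, 0.039, 0.706]
force: [-2.6, 2.1, 7.0]
finger_gap: 0.198
```

```bash
python3 wh.py
```

```text
t 18.82 own rel [ 41.3595   1.4492 121.651 ] r 41.384896795019685 th 0.035024229060377415 F own [-2.3895  2.3957  6.9924] M [0.2749 0.2962 0.0049] gap 16.946165720389747 hdg -0.012808325439723767
```

Request:
send_rows(
  plan=[
    {"linear": [0, 0, -0.08], "roll": 0},
    {"linear": [0, 0, -0.05], "roll": 0},
    {"linear": [0, 0, 0], "roll": 0},
    {"linear": [0, 0, 0], "roll": 0},
    {"linear": [0, 0, 0], "roll": 0},
  ],
)

```text
t: 19.45
tcp_pos: [0.5218, 0.1787, 0.1217]
tool_rot: [-0.705, -0.039, 0.038, 0.707]
force: [-2.1, 7.5, 6.3]
finger_gap: 0.196
```

```bash
python3 wh.py
```

```text
t 19.45 own rel [ 41.4068  -0.4095 121.6918] r 41.40881161036383 th -0.009889961595886955 F own [-1.2347  7.6356  6.3354] M [ 1.2877  0.251  -0.022 ] gap 16.704005041682976 hdg -0.06824474127909941
```

Request:
send_rows(
  plan=[
    {"linear": [0, 0, -0.06], "roll": 0},
    {"linear": [0, 0, -0.06], "roll": 0},
    {"linear": [0, 0, 0], "roll": 0},
    {"linear": [0, 0, 0], "roll": 0},
    {"linear": [0, 0, 0], "roll": 0},
  ],
)

```text
t: 20.08
tcp_pos: [0.5218, 0.1783, 0.1217]
tool_rot: [-0.703, -0.038, 0.037, 0.709]
force: [-2.4, 19.7, 5.2]
finger_gap: 0.203
```

```bash
python3 wh.py
```

```text
t 20.07 own rel [ 41.4137  -0.7992 121.7107] r 41.421435352995644 th -0.01929640279402849 F own [-0.1822 19.8702  5.2453] M [2.9514 0.2986 0.0206] gap 17.315196480705183 hdg -0.17867586628365562
```

Request:
send_rows(
  plan=[
    {"linear": [0, 0, 0.1], "roll": 0},
    {"linear": [0, 0, 0.1], "roll": 0},
    {"linear": [0, 0, 0], "roll": 0},
    {"linear": [0, 0, 0], "roll": 0},
    {"linear": [0, 0, 0], "roll": 0},
  ],
)

```text
t: 20.7
tcp_pos: [0.5217, 0.1793, 0.1217]
tool_rot: [-0.706, -0.039, 0.039, 0.706]
force: [-1.9, 2.5, 6.4]
finger_gap: 0.199
```

```bash
python3 wh.py; python3 - <<'E'
import numpy as np
th=np.linspace(0,2*np.pi,26)
d=1.4*np.c_[np.cos(th),np.sin(th)];print(np.round(np.diff(d,axis=0),3).tolist())
E
```

```text
t 20.7 own rel [ 41.4      0.2195 121.6965] r 41.400577436778796 th 0.005302893337166562 F own [-1.5688  2.7253  6.3881] M [ 0.2863  0.2513 -0.0059] gap 16.957161194979655 hdg 0.0010790549825712148
[[-0.044, 0.348], [-0.129, 0.326], [-0.206, 0.284], [-0.27, 0.224], [-0.318, 0.149], [-0.345, 0.066], [-0.35, -0.022], [-0.334, -0.108], [-0.296, -0.188], [-0.24, -0.256], [-0.169, -0.308], [-0.087, -0.34], [0.0, -0.351], [0.087, -0.34], [0.169, -0.308], [0.24, -0.256], [0.296, -0.188], [0.334, -0.108], [0.35, -0.022], [0.345, 0.066], [0.318, 0.149], [0.27, 0.224], [0.206, 0.284], [0.129, 0.326], [0.044, 0.348]]
```

Request:
send_rows(
  plan=[
    {"linear": [-0.044, 0, 0.348], "roll": 0},
    {"linear": [-0.129, 0, 0.326], "roll": 0},
    {"linear": [-0.206, 0, 0.284], "roll": 0},
    {"linear": [-0.27, 0, 0.224], "roll": 0},
    {"linear": [-0.318, 0, 0.149], "roll": 0},
  ],
)

```text
t: 21.32
tcp_pos: [0.4898, 0.2153, 0.1217]
tool_rot: [0.706, 0.041, -0.038, -0.706]
force: [2.1, -4.4, 5.8]
finger_gap: 0.197
```

```bash
python3 wh.py
```

```text
t 21.32 own rel [ 13.6152  39.4132 121.6768] r 41.69862803838206 th 1.2381827760839816 F own [ 1.6483 -4.6322  5.7776] M [-0.6548 -0.2239 -0.0177] gap 16.785980196039333 hdg 0.039880286646167384
```

Request:
send_rows(
  plan=[
    {"linear": [-0.345, 0, 0.066], "roll": 0},
    {"linear": [-0.35, 0, -0.022], "roll": 0},
    {"linear": [-0.334, 0, -0.108], "roll": 0},
    {"linear": [-0.296, 0, -0.188], "roll": 0},
    {"linear": [-0.24, 0, -0.256], "roll": 0},
  ],
)

```text
t: 21.95
tcp_pos: [0.444, 0.196, 0.1216]
tool_rot: [-0.706, -0.04, 0.038, 0.707]
force: [1.3, 2.6, 6.5]
finger_gap: 0.197
```

```bash
python3 wh.py
```

```text
t 21.95 own rel [-34.0311  25.2907 121.6457] r 42.39971978793594 th 2.502482273890325 F own [1.6049 2.4449 6.5472] M [ 0.2688 -0.3541  0.0313] gap 16.857825493139025 hdg -0.016289022416525967
```

Request:
send_rows(
  plan=[
    {"linear": [-0.169, 0, -0.308], "roll": 0},
    {"linear": [-0.087, 0, -0.34], "roll": 0},
    {"linear": [0, 0, -0.351], "roll": 0},
    {"linear": [0.087, 0, -0.34], "roll": 0},
    {"linear": [0.169, 0, -0.308], "roll": 0},
  ],
)

```text
t: 22.58
tcp_pos: [0.4484, 0.1465, 0.1216]
tool_rot: [-0.706, -0.039, 0.039, 0.706]
force: [-0.6, 3.0, 9.4]
finger_gap: 0.198
```

```bash
python3 wh.py
```

```text
t 22.57 own rel [-35.0994 -24.4135 121.6039] r 42.754977741806506 th -2.533857466885869 F own [-0.2511  3.0701  9.4441] M [0.4631 0.0267 0.0636] gap 16.936957158617087 hdg -0.036727121618768344
```

Request:
send_rows(
  plan=[
    {"linear": [0.24, 0, -0.256], "roll": 0},
    {"linear": [0.296, 0, -0.188], "roll": 0},
    {"linear": [0.334, 0, -0.108], "roll": 0},
    {"linear": [0.35, 0, -0.022], "roll": 0},
    {"linear": [0.345, 0, 0.066], "roll": 0},
  ],
)

```text
t: 23.2
tcp_pos: [0.4967, 0.1357, 0.1216]
tool_rot: [0.706, 0.039, -0.039, -0.706]
force: [-1.6, -1.7, 10.0]
finger_gap: 0.194
```

Request:
send_rows(
  plan=[
    {"linear": [0.318, 0, 0.149], "roll": 0},
    {"linear": [0.27, 0, 0.224], "roll": 0},
    {"linear": [0.206, 0, 0.284], "roll": 0},
    {"linear": [0.129, 0, 0.326], "roll": 0},
    {"linear": [0.044, 0, 0.348], "roll": 0},
  ],
)

```text
t: 23.82
tcp_pos: [0.5218, 0.1788, 0.1217]
tool_rot: [0.706, 0.039, -0.039, -0.706]
force: [-2.1, -2.9, 8.3]
finger_gap: 0.195
```

```bash
python3 wh.py
```

```text
t 23.82 own rel [ 41.4271  -0.3287 121.6614] r 41.42842720250215 th -0.00793534965409269 F own [-2.4109 -2.6919  8.2854] M [-0.4292  0.2384  0.0646] gap 16.633028179822755 hdg 0.013143965553729764
```

One turn open, tracking well. Second turn, same table.

Request:
send_rows(
  plan=[
    {"linear": [-0.044, 0, 0.348], "roll": 0},
    {"linear": [-0.129, 0, 0.326], "roll": 0},
    {"linear": [-0.206, 0, 0.284], "roll": 0},
    {"linear": [-0.27, 0, 0.224], "roll": 0},
    {"linear": [-0.318, 0, 0.149], "roll": 0},
  ],
)

```text
t: 24.45
tcp_pos: [0.4894, 0.2153, 0.1217]
tool_rot: [0.706, 0.04, -0.038, -0.706]
force: [0.8, -4.4, 6.2]
finger_gap: 0.2
```

Request:
send_rows(
  plan=[
    {"linear": [-0.345, 0, 0.066], "roll": 0},
    {"linear": [-0.35, 0, -0.022], "roll": 0},
    {"linear": [-0.334, 0, -0.108], "roll": 0},
    {"linear": [-0.296, 0, -0.188], "roll": 0},
    {"linear": [-0.24, 0, -0.256], "roll": 0},
  ],
)

```text
t: 25.08
tcp_pos: [0.444, 0.196, 0.1217]
tool_rot: [-0.706, -0.04, 0.038, 0.707]
force: [1.3, 2.0, 6.7]
finger_gap: 0.2
```

Request:
send_rows(
  plan=[
    {"linear": [-0.169, 0, -0.308], "roll": 0},
    {"linear": [-0.087, 0, -0.34], "roll": 0},
    {"linear": [0, 0, -0.351], "roll": 0},
    {"linear": [0.087, 0, -0.34], "roll": 0},
    {"linear": [0.169, 0, -0.308], "roll": 0},
  ],
)

```text
t: 25.7
tcp_pos: [0.4484, 0.1464, 0.1216]
tool_rot: [-0.706, -0.039, 0.039, 0.706]
force: [-0.2, 2.9, 9.4]
finger_gap: 0.198
```

Request:
send_rows(
  plan=[
    {"linear": [0.24, 0, -0.256], "roll": 0},
    {"linear": [0.296, 0, -0.188], "roll": 0},
    {"linear": [0.334, 0, -0.108], "roll": 0},
    {"linear": [0.35, 0, -0.022], "roll": 0},
    {"linear": [0.345, 0, 0.066], "roll": 0},
  ],
)

```text
t: 26.32
tcp_pos: [0.4967, 0.1357, 0.1216]
tool_rot: [0.706, 0.039, -0.039, -0.706]
force: [-2.6, -0.0, 9.9]
finger_gap: 0.197
```

Request:
send_rows(
  plan=[
    {"linear": [0.318, 0, 0.149], "roll": 0},
    {"linear": [0.27, 0, 0.224], "roll": 0},
    {"linear": [0.206, 0, 0.284], "roll": 0},
    {"linear": [0.129, 0, 0.326], "roll": 0},
    {"linear": [0.044, 0, 0.348], "roll": 0},
  ],
)

```text
t: 26.95
tcp_pos: [0.5218, 0.1788, 0.1216]
tool_rot: [0.706, 0.039, -0.039, -0.706]
force: [-1.6, -2.5, 8.9]
finger_gap: 0.193
```

Request:
send_rows(
  plan=[
    {"linear": [0, 0, 0], "roll": 0},
    {"linear": [0, 0, 0], "roll": 0},
    {"linear": [0, 0, 0], "roll": 0},
    {"linear": [0, 0, 0], "roll": 0},
    {"linear": [0, 0, 0], "roll": 0},
  ],
)

```text
t: 27.58
tcp_pos: [0.5217, 0.1798, 0.1217]
tool_rot: [-0.706, -0.039, 0.038, 0.706]
force: [-1.4, 1.7, 7.5]
finger_gap: 0.194
```

```bash
python3 wh.py; python3 - <<'E'
from h import *
s,im=snap('wrist'); cv2.imwrite('pics/wf.png',cv2.convertScaleAbs(im,alpha=1.5,beta=10))
cv2.imwrite('pics/sf.png',manip.snapshot('scene'))
E
```

```text
t 27.57 own rel [ 41.4035   0.6314 121.6674] r 41.40827433323665 th 0.015247901348509375 F own [-1.1661  1.868   7.5326] M [0.2391 0.0435 0.0004] gap 16.57775447296244 hdg -0.021397798794553502
```

View pics/wf.png

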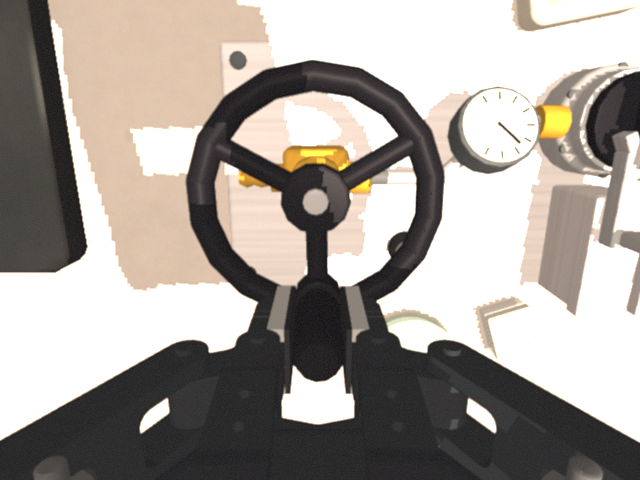

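View pics/sf.png

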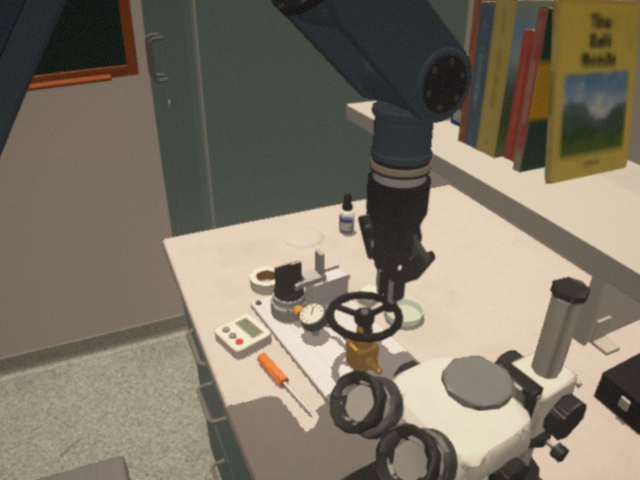

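Request:
send_rows(
  plan=[
    {"linear": [0, 0, -0.03], "roll": 0},
    {"linear": [0, 0, 0], "roll": 0},
    {"linear": [0, 0, 0], "roll": 0},
    {"linear": [0, 0, 0], "roll": 0},
    {"linear": [0, 0, 0], "roll": 0},
  ],
)

```text
t: 28.3
tcp_pos: [0.5218, 0.1788, 0.1217]
tool_rot: [-0.706, -0.039, 0.038, 0.706]
force: [-0.7, 2.1, 8.0]
finger_gap: 0.199
```

```bash
python3 wh.py
```

```text
t 28.3 own rel [ 41.389   -0.33   121.6586] r 41.39033355426727 th -0.007973396652361419 F own [-0.4491  2.1267  8.0027] M [ 0.2519  0.0476 -0.0028] gap 16.98596990633501 hdg -0.022972754425293118
```

```bash
python3 -c "
from station import manip
print(manip.sign_off()); print(manip.sense()['t'])"
```

```text
the job is handed in; nothing more can be done
None
the job is handed in; nothing more can be done
```

The job is handed in at about 28 s of the 67 s allowed, with the gripper still holding the crank handle at two turns open.

- **Knob:** I turned it about 0.57 rad counter-clockwise by its bar. The wrist picture then showed the white line on the dark mark in the slot, to within a degree or two.
- **Lock:** I slid it over the bar until it met a hard stop, which did not move under 17.5 N. The measured travel was 18.9 mm from the arm and about 19.4 mm from the picture, against the nominal 20 mm. I put the difference down to how the jaws first centred on the tab.
- **Valve, closing:** I turned it about 2 rad clockwise to its hard stop, which held under about 20 N with the handle on the station's own +x side.
- **Valve, opening:** I opened it by two full circles, with the gripper tracking the handle at a radius of about 41.4 to 42.8 mm. The handle ended at -0.008 rad, against stop readings of -0.019 to +0.005 rad, so the two turns are within about 0.02 rad.
- **Forces and bystanders:** Forces read after each move stayed at or below about 20 N. I saw no bystander moved in the last scene picture, though the arm hides some of them there.

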